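Free the filter panel of the bin vent box and lay it in the tray

ROBOT

A 6-joint arm with a two-finger parallel gripper is mounted at the origin on the work surface. World frame = base frame: x ahead of the robot, y to its left, z up, the work surface at z = 0. Lengths are in m, angles in rad, forces in N, time in s.
With the tool pointing down it reaches from about 0.225 to 0.875 m from the base axis. Payload 3.4 kg.
Tool frame: the origin (TCP) lies at the very end of the fingers, on their centre line; the grasp point (between the pads) lies 19 mm behind it; z points along the fingers, y is the direction in which the jaws open and shut (so a half turn about z gives the same grasp; the last joint's range is limited). The gripper opens to 85 mm and grips with 20 to 120 N. Pads are 22 mm wide; open, the fingers measure 114 mm over their backs; the gripper's body (76 mm by 85 mm) begins 54 mm behind the grasp point. The pads swing forward as they close: fully open they stand 13 mm farther back than shut.
Start: joints at [-0.121, 0.276, 1.505, -0, 1.361, -0.121], TCP at [0.575, -0, 0.231] pointing down, gripper open.
Joint ranges: [-2.89, 2.89], [-0.75, 2.08], [0.22, 2.7], [-1.18, 4.32], [0.11, 2.71], [-2.7, 2.7]. Speed limits (rad/s): [2.57, 2.57, 3.14, 3.14, 3.14, 3.14].

INTERFACE

Orientations are given as a unit quaternion [w, x, y, z].
In Python, from rig import telemetry, imaging, manip, finder gives the robot as it stands.
- The arm moves only by the tool arm_command, never from a script. Its argument "steps" is a list of rows, each a list of 3 entries, a list of its own where there are three numbers: the turn, a rotation vector about the world's x, y, z in rad, then the shift along the world's x, y, z in mm, then the closure in counts, from 0 (fully open) to 255 (shut). In form: [[[rx, ry, rz], [dx, dy, dz], grip], ...]. A call has 1 to 20 rows; each row shifts and turns the commanded pose from where the row before left it; what a row does not reach is not made up. A row lasts 1/8 s, in which the tool goes at most 62.5 mm and 10.7 degrees, less where a joint would pass 70% of its speed; a pose out of reach is approached as far as the arm can. A call is refused whole if a number of a shift passes 62.5 or a number of a turn 0.188, either way. A call with a gripper value outside its range is refused whole. The fingers move at their own pace and stop on an object; "newtons" is the grip in N (left out, the last holds). Time passes only in rows, so rows that do not move let the fingers close. It gives the time, the measured TCP pose, the force and the opening at its end, in the units of the state.
- telemetry.get_state(): the state, without advancing time (a new reading comes with each control period).
- imaging.get_image(name): name is "scene" or "side" or "wrist"; returns the picture (384x512x3 uint8, blue, green, red); there is no depth.
- imaging.camera_params(name): a dict with "intrinsics" (3x3 intrinsics, pixels), "R" (3x3) and "t" (3): a world point X has camera coordinates R X + t. Camera axes: x right, y down, z forward; pixel columns grow to the right and rows downward; lengths in m; the calibration is good to about 2 mm. A picture is of the moment at which its call begins: read the wrist's pose just before it. camera_params takes no time and is no camera call; for the wrist camera it gives the pose at the moment of the call.
- manip.sign_off(): hands the job in, once; it reports no verdict.
Trained networks look in the newest picture that a camera, given by its name, has taken for a name from the list of things; names that differ only in an ending like _2 or _b are one class to them, and where a whole thing is asked for, a point or a joint stands for the part that bears it (a point fixed in the world has none). Each returns a list of dicts, best first, with "score" (0 to 1); they miss things now and then, are a little off and sometimes report something else, mostly with a low value. They report only what shows in the picture. A call takes as long as a camera call. They do not tell look-alikes from the thing itself.
- finder.cut_out(camera, thing): "pixels" (384x512 bool, what is visible of it) and "extent" ([left, top, width, height] in pixels, round what is visible of it).
The state is a dict: "clock": time; "qpos": joint angles; "qd": joint speeds; "effort": joint torques, N m; "position": TCP position; "ee_rot": TCP orientation; "contact_force": force on the tool from outside, world axes, zero at the start; "moment": the same for the moment, N m; "width": finger opening in m.
Only numpy, scipy, OpenCV 4.12 (cv2) and the standard library are available. Lean on these libraries where they do the work, as an engineer would, in place of code of your own. Each camera call takes 0.05 s, during which the arm holds its last target.

TASK

The bin vent's filter panel needs washing. Turn both red turn buttons aside (each turns only one way, so feel for it and do not force one against its stop), lift the freed panel out of its frame by the green grip, and lower it flat into the large compartment of the orange tray, grip side up, before letting go. Leave the buttons turned aside and everything else on the counter where it is.

Things in the scene. Friction and masses are not known exactly. Their poses are not given: they have to be found in the camera images.
- panel_grip (a point): centre of the green grip bar on the grey filter panel: 70 mm long (point y), 14 mm thick (x), 32 mm tall (z), in the middle of the panel's outer face. That face is 16 mm and the panel's underside 26 mm below this point along z. As fitted, z is the normal of the vent box's sloping face (tilted 22 degrees from vertical, away from the robot), x points up the slope. It lifts straight out along z.
- panel: the grey filter panel, 106 mm (x) by 126 mm (y) by 10 mm (z), 0.2 to 0.3 kg; origin at the centre of its underside, axes as for panel_grip. As fitted its face is flush with the vent box's face, in a 10 mm deep recess with 2 mm play all round.
- ventbox: white vent box fixed to the counter, 264 mm wide (y), 185 mm deep (x); origin on the counter under the centre of its sloping face, x up the slope (towards the robot), z up. The face is 170 mm (up the slope) by 264 mm; its centre is 77 mm, its lower edge 45 mm and its upper edge 109 mm above the counter.
- button_a_mid (a point): middle of one red turn button, a bar 70 x 16 x 16 mm: on its pivot axis, 10 mm above the sloping face along the face's normal (bar from 2 to 18 mm above it). The two pivots are 89 mm to either side of the face's centre; which button is left varies. Locked, its inner end covers 11 mm of the panel's side edge.
- button_b_mid (a point): middle of the other red turn button, same shape: on its pivot axis, 10 mm above the sloping face.
- button_a (a joint): angle (rad) of the red turn button at button_a_mid; 0 = straight across the panel's edge (locking it), growing as it turns aside; starts within 0.1 of 0. Turns to 1.7 in ONE direction only, clockwise or anticlockwise (not visible, differs between the two: feel for it); the other way a hidden stop blocks it at -0.12. Free: 0.06 N m; stays where left. Clear of the panel past 1.1.
- button_b (a joint): angle (rad) of the red turn button at button_b_mid; 0 = straight across the panel's edge (locking it), growing as it turns aside; starts within 0.1 of 0. Turns to 1.7 in ONE direction only, clockwise or anticlockwise (not visible, differs between the two: feel for it); the other way a hidden stop blocks it at -0.12. Free: 0.06 N m; stays where left. Clear of the panel past 1.1.
- pivot_a (a joint): twist (rad) of the springy pivot under button_a: 0 at rest, 12 N m per rad. It only twists noticeably when the button is driven against a stop; beyond 0.1 rad either way (1.2 N m, about 35 N at the bar's end) the stop breaks.
- pivot_b (a joint): the same for the pivot under button_b.
- tray_well (a point): centre of the floor of the large compartment of the orange feeding tray (fixed): 164 mm along the point's x, 182 mm along y inside; floor 5 mm above the counter, walls 6 mm thick, top 24 mm above the counter. A narrow compartment adjoins on the +y side.
- bowl: stainless bowl, 140 mm across, 65 mm tall; bystander, to be left where it is; origin at the centre of its underside.
- ramekin: clear glass ramekin, 84 mm across, 45 mm tall; bystander, to be left where it is; origin at the centre of its underside.
- spatula: short wooden spatula, 210 mm long, lying crosswise in front of the robot; bystander, to be left where it is; origin at the centre of its underside (its long axis is x).
- soap: green dish-soap bottle, 64 mm across, 170 mm tall; bystander, to be left where it is; origin at the centre of its underside.
- mug: blue mug, 80 mm across, 90 mm tall; bystander, to be left where it is; origin at the centre of its underside.
- jar: amber glass jar, 80 mm across, 100 mm tall; bystander, to be left where it is; origin at the centre of its underside.
- can: food can, 74 mm across, 80 mm tall; bystander, to be left where it is; origin at the centre of its underside.
Things that resemble listed ones, but are neither listed nor needed, are in the scene too. What is meant by the panel is not blue, and is the smaller of those in its own colour.

How it is judged:
On the way, in this order (a step that is already met when the one before it is completed fails the run):
1. both turn buttons are turned aside, clear of the panel (value of joint each of button_a, button_b above 1.1 rad), for 0.1 s.
2. the panel is lifted out of its frame (grip centre over 120 mm above the counter) (all of step 1 and height (world z) of panel_grip above 0.12 m), for 0.05 s.
3. the panel is lowered into the tray's large compartment while still held (x of panel_grip in the frame of tray_well between -0.035 and 0.035 m and y of panel_grip in the frame of tray_well between -0.035 and 0.035 m and z of panel_grip in the frame of tray_well below 0.034 m and contact force between the fingers and panel above 1 N), for 0.05 s.
At the end, for the whole second after the job is handed in: Both buttons turned over 1.1 rad aside; the panel at rest, flat (within 0.1 rad), grip up, on the floor of the tray's large compartment (grip centre under 30 mm above it), its centre within 35 mm of the compartment's centre along both tray axes (all of step 1 and x of panel_grip in the frame of tray_well between -0.035 and 0.035 m and y of panel_grip in the frame of tray_well between -0.035 and 0.035 m and z of panel_grip in the frame of tray_well below 0.03 m and angle between panel_grip's own z axis and vertical below 0.1 rad and linear speed of panel below 0.01 m/s); the robot touches nothing.
It fails at once if a turn button is forced so hard against a stop that its pivot twists over 0.1 rad (value of joint any of pivot_a, pivot_b below -0.1 rad or value of joint any of pivot_a, pivot_b above 0.1 rad).
It fails at once if a bystander is moved more than 30 mm (distance of any of bowl, ramekin, spatula, soap, mug, jar, can from where it was at the start of the episode above 0.03 m).
It also fails if it takes over 72 s, if anything falls off the work surface, if the arm or the gripper's body presses on something with over 40 N, if the wrist force passes 120 N, or if a joint passes its speed limit or range.

## Working session

There is one attempt and no reset: what is moved stays moved. The work goes in short steps, Python scripts to look and compute and a tool call to move; the robot and the scene stay as the last step left them, time stands still between calls to the robot, and variables do not carry over. Pictures are saved under pics/ and viewed, and the job is handed in when it is done.

Besides the shell and the picture viewer there is one more tool, called after "Request:" by a JSON object that holds its "name" and its "arguments". arm_command: Moves the arm, as the interface text tells. Its arguments: {"type":"object","properties":{"steps":{"type":"array"},"newtons":{"type":"number"}},"required":["steps"]}

```bash
ls; mkdir -p pics
python3 - <<'E'
from rig import telemetry, imaging, manip, finder
import cv2
for n in ["scene","side","wrist"]:
    im=imaging.get_image(n); cv2.imwrite(f"pics/{n}0.png",im)
    p=imaging.camera_params(n); print(n,p["intrinsics"].tolist() if hasattr(p["intrinsics"],'tolist') else p["intrinsics"],p["R"],p["t"])
print(telemetry.get_state())
E
```

```text
pics
scene [[369.2780371857232, 0.0, 256.5225628895157], [0.0, 369.2780371857232, 189.55207837684696], [0.0, 0.0, 1.0]] [[-0.86188639  0.50697789  0.01119283]
 [ 0.38580231  0.66988721 -0.63435613]
 [-0.32910247 -0.54242469 -0.77295991]] [ 0.46509617 -0.15583473  1.28924483]
side [[484.0148060454407, 0.0, 262.3726917873749], [0.0, 484.0148060454407, 195.28901866271727], [0.0, 0.0, 1.0]] [[ 0.63062715 -0.77606004 -0.00634144]
 [-0.48159504 -0.38491096 -0.78734349]
 [ 0.60858493  0.49957418 -0.61648197]] [-0.32963681  0.34227375  1.43590663]
wrist [[307.2105847966254, 0.0, 258.58221430158585], [0.0, 307.2105847966254, 193.48970399258292], [0.0, 0.0, 1.0]] [[ 9.99999203e-01  8.19771472e-04 -9.60354043e-04]
 [ 1.08429662e-03 -9.47260039e-01  3.20464106e-01]
 [-6.46997676e-04 -3.20464891e-01 -9.47260173e-01]] [-0.57522891 -0.04187573  0.3808056 ]
{'clock': 0.15, 'qpos': array([-1.21010645e-01,  2.76461128e-01,  1.50584647e+00,  2.43864739e-05,
        1.36067953e+00, -1.21011237e-01]), 'qd': array([ 0.00033151, -0.0033588 , -0.00146042,  0.00125762,  0.00109259,
        0.00133813]), 'effort': array([ 9.65923646e-04, -4.17143512e+01, -2.46032345e+01, -1.26433165e-04,
        7.58384820e-03, -3.43765259e-05]), 'position': array([5.74612994e-01, 4.43091072e-05, 2.30630262e-01]), 'ee_rot': array([-5.56284630e-04,  7.07108204e-01,  7.07105014e-01, -4.20514567e-04]), 'contact_force': array([-1.6895898 , -0.2243153 ,  0.34031856]), 'moment': array([ 0.03196609, -0.01939291, -0.00629331]), 'width': 0.08533401865915526}
```

View pics/scene0.png

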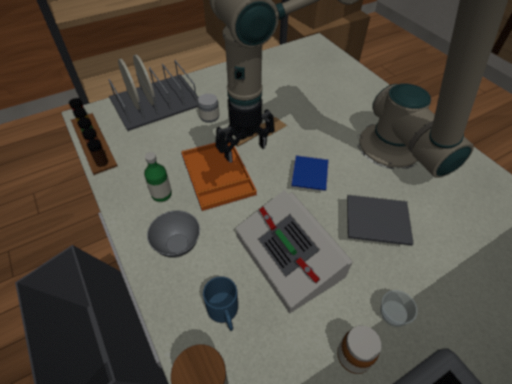

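View pics/side0.png

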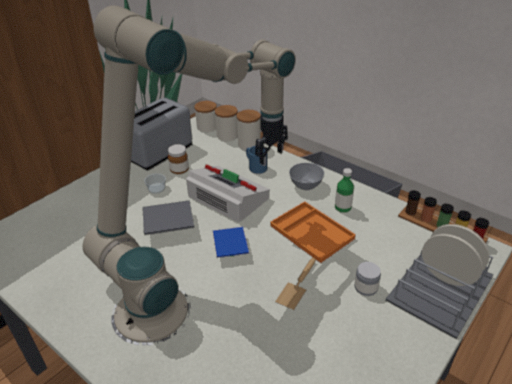

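View pics/wrist0.png

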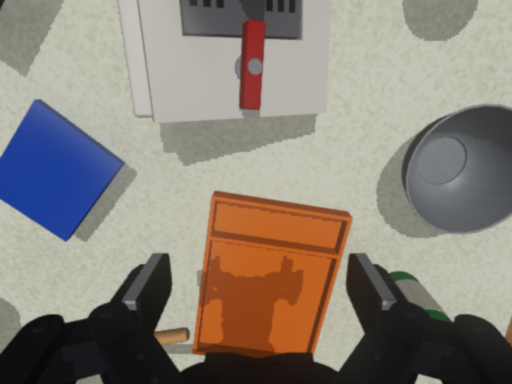

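```bash
cat > h.py <<'E'
from rig import telemetry, imaging, manip, finder
import cv2, numpy as np
def P(n):
    p=imaging.camera_params(n); return np.array(p["intrinsics"]),np.array(p["R"]),np.array(p["t"])
def ray(n,uv,z,cam=None):
    K,R,t=cam or P(n); d=R.T@np.linalg.solve(K,[uv[0],uv[1],1]); c=-R.T@t
    return c+d*(z-c[2])/d[2]
def proj(cam,X):
    K,R,t=cam; x=(K@(R@np.atleast_2d(X).T+t[:,None])).T; return x[:,:2]/x[:,2:]
E
python3 - <<'E'
from h import *
for n in ["scene","side"]:
    for th in ["button_a_mid","panel_grip","panel","ventbox","tray_well"]:
        if th=="tray_well": continue
        for r in finder.cut_out(n,th)[:3]:
            m=r["pixels"]; ys,xs=np.nonzero(m)
            rr=cv2.minAreaRect(np.stack([xs,ys],1).astype(np.float32))
            print(n,th,round(r["score"],2),r["extent"],"cen",xs.mean().round(1),ys.mean().round(1),"rect",np.round(rr[0],1),np.round(rr[1],1), len(xs), ray(n,(xs.mean(),ys.mean()),0.09).round(3))
E
```

```text
scene button_a_mid 0.74 [260.5, 205.3, 14.9, 24.5] cen 267.1 218.1 rect [267.2 217.9] [24.4  6. ] 137 [0.569 0.103 0.09 ]
scene panel_grip 0.89 [345.0, 195.9, 68.6, 51.8] cen 378.5 219.9 rect [379.6 219.8] [69.9 44.1] 2777 [0.317 0.255 0.09 ]
scene panel_grip 0.86 [291.0, 156.8, 36.2, 35.4] cen 309.8 172.9 rect [310.5 172.6] [35.1 31.4] 1047 [0.377 0.028 0.09 ]
scene panel_grip 0.81 [260.6, 216.6, 58.9, 58.3] cen 287.8 244.4 rect [287.9 244.4] [47.  42.2] 1873 [0.566 0.197 0.09 ]
scene panel 0.98 [290.7, 156.3, 35.7, 35.4] cen 309.7 172.6 rect [310.1 172.6] [35.9 31.1] 1054 [0.376 0.027 0.09 ]
scene panel 0.88 [260.9, 217.4, 55.3, 60.9] cen 288.2 245.1 rect [287.4 245.7] [46.9 43.5] 1850 [0.566 0.2   0.09 ]
scene panel 0.73 [347.9, 193.9, 65.8, 52.3] cen 378.9 220.1 rect [380. 220.] [68.4 44.3] 2700 [0.316 0.256 0.09 ]
scene ventbox 0.62 [236.4, 191.0, 115.1, 120.6] cen 294.1 252.7 rect [292.3 249.5] [106.   82.2] 5699 [0.565 0.225 0.09 ]
side button_a_mid 0.46 [243.2, 180.8, 10.8, 10.5] cen 247.9 185.4 rect [248.3 185.4] [16.1  4.9] 78 [0.561 0.098 0.09 ]
side panel_grip 0.91 [213.6, 228.0, 35.1, 29.3] cen 230.0 242.0 rect [230.4 241.7] [28.4 32.3] 872 [ 0.297 -0.052  0.09 ]
side panel_grip 0.83 [212.4, 169.4, 25.8, 17.0] cen 228.3 178.2 rect [227.6 176.9] [30.  14.5] 328 [0.549 0.184 0.09 ]
side panel_grip 0.57 [141.0, 199.4, 55.2, 33.6] cen 167.2 217.2 rect [166.8 217.2] [28.7 50.6] 1406 [0.255 0.195 0.09 ]
side panel 0.88 [210.6, 170.1, 28.7, 16.3] cen 228.3 178.4 rect [227.4 177.1] [31.4 14.1] 332 [0.548 0.183 0.09 ]
side panel 0.7 [144.3, 199.5, 49.5, 37.2] cen 166.6 217.4 rect [166.5 217.6] [29.2 49.9] 1398 [0.252 0.195 0.09 ]
side panel 0.57 [214.9, 228.9, 36.1, 27.1] cen 229.8 242.0 rect [230. 242.] [28.7 34.5] 918 [ 0.297 -0.051  0.09 ]
side ventbox 0.59 [182.4, 163.3, 90.2, 59.4] cen 225.2 194.5 rect [225.4 191.7] [83.6 44.7] 2576 [0.468 0.126 0.09 ]
```

Request:
{"name": "arm_command", "arguments": {"steps": [[[0, 0, 0], [0, 50, 20], 0], [[0, 0, 0], [0, 50, 20], 0], [[0, 0, 0], [0, 50, 20], 0], [[0, 0, 0], [0, 50, 10], 0], [[0, 0, 0], [0, 25, 0], 0], [[0, 0, 0], [0, 0, 0], 0], [[0, 0, 0], [0, 0, 0], 0]]}}

```text
clock: 1.42
position: [0.5749, 0.2242, 0.3011]
ee_rot: [0.0, 0.707, 0.707, -0.001]
contact_force: [-0.1, -0.4, -0.1]
width: 0.0854
```

Run:
```python
from h import *
import pickle
cam=P("wrist"); im=imaging.get_image("wrist"); cv2.imwrite("pics/w1.png",im); pickle.dump(cam,open("w1.pkl","wb"))
sc=imaging.get_image("scene"); cv2.imwrite("pics/s1.png",sc)
cv2.imwrite("pics/s1z.png",cv2.resize(sc[180:320,220:370],None,fx=5,fy=4.2857,interpolation=cv2.INTER_CUBIC))
print(telemetry.get_state()["position"])
```

```text
[0.57507802 0.22373411 0.30119549]
```

View pics/w1.png

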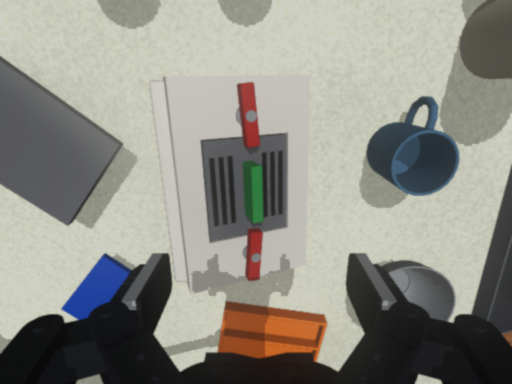

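View pics/s1z.png

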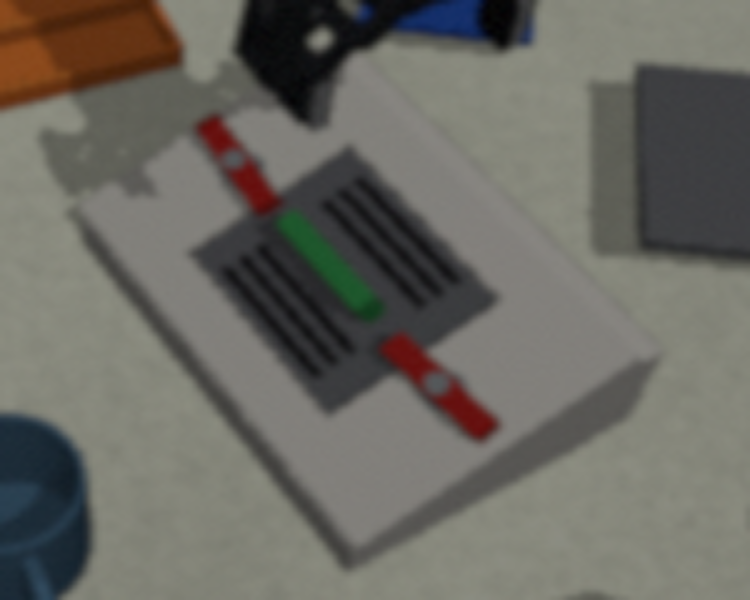

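```bash
cat > fit.py <<'E'
from h import *
import pickle
from scipy.optimize import least_squares
a=np.radians(22); u0=np.array([np.cos(a),0,np.sin(a)]); n0=np.array([-np.sin(a),0,np.cos(a)]); y0=np.array([0,1.,0])
def face(p,fx,fy,h):
    x,y,w=p; c,s=np.cos(w),np.sin(w); R=np.array([[c,-s,0],[s,c,0],[0,0,1]])
    q=np.array([0,0,.077])+fx*u0+fy*y0+h*n0
    return R@q+[x,y,0]
# (fx,fy,h): box y = -world y at yaw pi
pts=[(0,-.089,.018),(0,.089,.018)]+[(sx*.053,sy*.063,0) for sx,sy in((1,-1),(-1,-1),(-1,1),(1,1))]+[(sx*.085,sy*.132,0) for sx,sy in((1,-1),(-1,-1),(-1,1),(1,1))]
w=[(251,115),(255,257),(202,140),(287,133),(288,228),(210,241),(165,77),(309,76),(306,266),(188,291)]
z=lambda U,V:(220+U/5,180+V/4.2857)
s=[z(436,382),z(232,159),z(498,297),z(330,413),z(190,252),z(352,150),z(660,355),z(350,567),z(75,212),None]
if __name__=="__main__":
    cw=pickle.load(open("w1.pkl","rb")); cs=P("scene")
    def res(p,which="ws",full=False):
        out=[]
        for cam,obs,f,k in((cw,w,1,'w'),(cs,s,1.5,'s')):
            if k not in which: continue
            for q,o in zip(pts,obs):
                if o is None: continue
                out.append((proj(cam,face(p,*q))[0]-o)*(1 if full else f))
        return np.array(out) if full else np.concatenate(out)
    for wh in ("w","s","ws"):
        r=least_squares(res,[.56,.19,np.pi],args=(wh,),loss="soft_l1")
        print(wh,r.x.round(4)); print(res(r.x,wh,True).round(1).tolist())
    p=r.x; np.save("box.npy",p)
    for nm,q in(("far btn",(0,-.089,.010)),("near btn",(0,.089,.010)),("grip",(0,0,.016))): print(nm,face(p,*q).round(4))
E
python3 fit.py
```

```text
w [0.5625 0.19   3.1643]
[[-0.1, 0.8], [0.1, 0.1], [-0.0, 0.9], [-0.8, 1.1], [-2.4, -1.8], [0.1, 0.1], [0.4, -1.4], [1.2, -1.3], [-1.4, -1.3], [1.8, 2.6]]
s [0.5607 0.1912 3.1754]
[[0.5, 0.4], [0.1, 0.3], [-0.1, 0.5], [-0.3, 0.3], [0.1, 0.5], [-0.8, -0.6], [-3.7, 0.2], [2.0, -4.3], [0.3, -1.3]]
ws [0.5621 0.1904 3.1657]
[[-0.6, 0.4], [-0.2, -0.2], [-0.5, 0.6], [-1.2, 0.7], [-2.7, -2.1], [-0.2, -0.2], [-0.3, -1.7], [0.7, -1.8], [-1.6, -1.6], [1.5, 2.4], [-0.5, 0.5], [-0.2, 0.2], [-0.8, 0.8], [-1.2, 0.2], [-0.4, 0.2], [-1.1, -0.6], [-4.6, 0.7], [0.7, -4.2], [-0.0, -1.7]]
far btn [0.5637 0.2795 0.0863]
near btn [0.568  0.1015 0.0863]
grip [0.5681 0.1906 0.0918]
```

```bash
cat > go.py <<'E'
import sys
from h import *
from fit import face,a
from scipy.spatial.transform import Rotation as Ro
def goto(fx,fy,h,spin=0,q=False):
    p=np.load("box.npy"); s=telemetry.get_state()
    T=face(p,fx,fy,h); w=p[2]-np.pi
    n=face(p,0,0,1)-face(p,0,0,0); u=face(p,1,0,0)-face(p,0,0,0)
    z=-n; y=-u; x=np.cross(y,z); Rt=Ro.from_rotvec(n*spin)*Ro.from_matrix(np.stack([x,y,z],1))
    o=s["ee_rot"]; Rc=Ro.from_quat([o[1],o[2],o[3],o[0]])
    print("clock",round(s["clock"],2),"rotvec",(Rt*Rc.inv()).as_rotvec().round(3),"shift mm",((T-s["position"])*1000).round(1),"F",s["contact_force"].round(1))
def where():
    p=np.load("box.npy"); s=telemetry.get_state(); o=face(p,0,0,0); d=s["position"]-o
    ax=[face(p,*e)-o for e in np.eye(3)]
    f=s["contact_force"]
    print("local mm",[round(1000*d@k,1) for k in ax],"F local",[round(f@k,1) for k in ax],"w",round(s["width"]*1000,1),"t",round(s["clock"],2))
if __name__=="__main__":
    if len(sys.argv)>1: goto(*map(float,sys.argv[1:]))
    else:
        p=np.load("box.npy"); o=face(p,0,0,0); print("axes u,y,n",[ (face(p,*e)-o).round(3).tolist() for e in np.eye(3)])
    where()
E
python3 go.py; python3 go.py -.032 -.119 .06
```

```text
axes u,y,n [[-0.927, -0.022, 0.375], [0.024, -1.0, 0.0], [0.374, 0.009, 0.927]]
local mm [np.float64(71.2), np.float64(-33.0), np.float64(213.0)] F local [np.float64(0.1), np.float64(0.2), np.float64(-1.0)] w 85.3 t 1.52
clock 1.52 rotvec [-0.004  0.384  0.025] shift mm [  36.2   86.9 -180.6] F [-0.5 -0.2 -0.8]
local mm [np.float64(71.2), np.float64(-33.0), np.float64(213.0)] F local [np.float64(0.1), np.float64(0.2), np.float64(-1.0)] w 85.3 t 1.52
```

Request:
{"name": "arm_command", "arguments": {"steps": [[[0, 0.128, 0.008], [12, 29, -20], 255], [[0, 0.128, 0.008], [12, 29, -40], 255], [[-0.004, 0.128, 0.009], [12, 29, -40], 255], [[0, 0, 0], [0, 0, -40], 255], [[0, 0, 0], [0, 0, -40], 255], [[0, 0, 0], [0, 0, 0], 255], [[0, 0, 0], [0, 0, 0], 255]]}}

```text
clock: 2.4
position: [0.6119, 0.3115, 0.1231]
ee_rot: [-0.133, 0.686, 0.702, -0.135]
contact_force: [0.4, -0.5, -0.1]
width: -0.0001
```

```bash
python3 go.py -.032 -.119 .006
python3 - <<'E'
from h import *
import pickle
cam=P("wrist"); im=imaging.get_image("wrist"); cv2.imwrite("pics/w2.png",im); pickle.dump(cam,open("w2.pkl","wb"))
sc=imaging.get_image("scene"); cv2.imwrite("pics/s2z.png",cv2.resize(sc[180:320,220:370],None,fx=5,fy=4.2857,interpolation=cv2.INTER_CUBIC))
E
```

```text
clock 2.4 rotvec [-0.001  0.002  0.001] shift mm [-20.8  -1.3 -52.5] F [ 0.4 -0.5 -0.1]
local mm [np.float64(-31.7), np.float64(-119.8), np.float64(62.5)] F local [np.float64(-0.4), np.float64(0.5), np.float64(0.0)] w -0.1 t 2.4
```

View pics/w2.png

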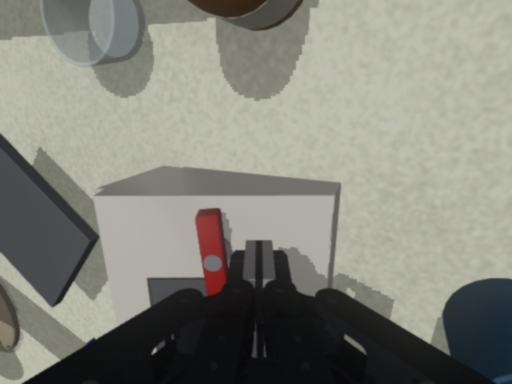

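View pics/s2z.png

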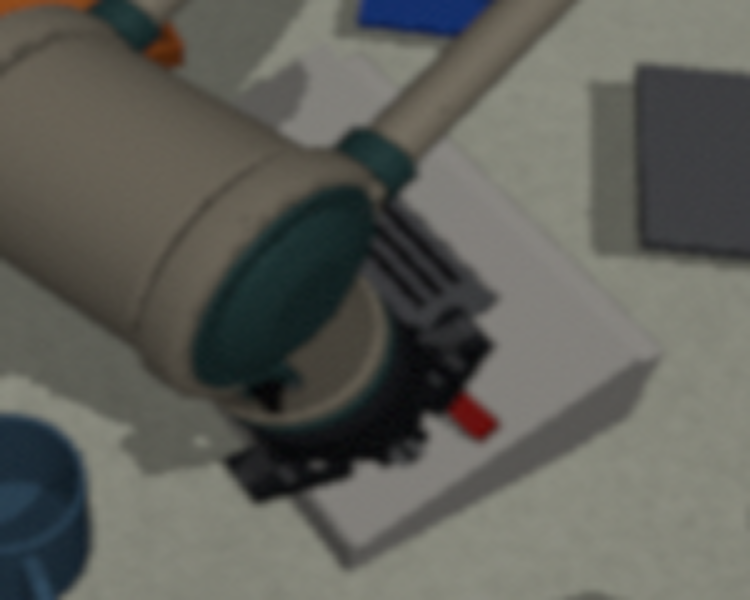

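Request:
{"name": "arm_command", "arguments": {"steps": [[[0, 0, 0], [-7, 0, -18], 255], [[0, 0, 0], [-7, 0, -18], 255], [[0, 0, 0], [-7, -1, -16], 255], [[0, 0, 0], [0, 0, 0], 255]]}}

```text
clock: 3.0
position: [0.5897, 0.311, 0.0704]
ee_rot: [-0.133, 0.685, 0.703, -0.136]
contact_force: [0.1, 0.7, 0.1]
width: 0.0002
```

```bash
python3 go.py -.026 -.119 .006
```

```text
clock 3.0 rotvec [-0.001  0.    -0.001] shift mm [-4.2 -0.9  2.4] F [0.1 0.7 0.1]
local mm [np.float64(-30.8), np.float64(-119.8), np.float64(5.4)] F local [np.float64(-0.1), np.float64(-0.7), np.float64(0.1)] w 0.2 t 3.0
```

Request:
{"name": "arm_command", "arguments": {"steps": [[[0, 0, 0], [-1.8, 0, 0.7], 255], [[0, 0, 0], [-1.8, 0, 0.7], 255], [[0, 0, 0], [0, 0, 0], 255]]}}

```text
clock: 3.38
position: [0.5868, 0.3111, 0.0716]
ee_rot: [-0.133, 0.686, 0.703, -0.136]
contact_force: [0.2, -1.1, -0.0]
width: 0.0001
```

```bash
python3 go.py
```

```text
axes u,y,n [[-0.927, -0.022, 0.375], [0.024, -1.0, 0.0], [0.374, 0.009, 0.927]]
local mm [np.float64(-27.7), np.float64(-120.1), np.float64(5.3)] F local [np.float64(-0.1), np.float64(1.1), np.float64(0.0)] w 0.1 t 3.38
```

Request:
{"name": "arm_command", "arguments": {"steps": [[[0, 0, 0], [-1.8, 0, 0.7], 255], [[0, 0, 0], [0, 0, 0], 255]]}}

```text
clock: 3.62
position: [0.5845, 0.311, 0.0715]
ee_rot: [-0.133, 0.685, 0.703, -0.136]
contact_force: [-0.2, 0.2, 0.9]
width: -0.0001
```

```bash
python3 go.py
```

```text
axes u,y,n [[-0.927, -0.022, 0.375], [0.024, -1.0, 0.0], [0.374, 0.009, 0.927]]
local mm [np.float64(-25.6), np.float64(-120.0), np.float64(4.4)] F local [np.float64(0.5), np.float64(-0.2), np.float64(0.7)] w -0.1 t 3.62
```

Request:
{"name": "arm_command", "arguments": {"steps": [[[0, 0, 0], [-1.8, 0, 0.7], 255], [[0, 0, 0], [0, 0, 0], 255]]}}

```text
clock: 3.88
position: [0.5827, 0.311, 0.0722]
ee_rot: [-0.133, 0.685, 0.703, -0.136]
contact_force: [0.5, 0.9, -0.7]
width: 0.0003
```

```bash
python3 go.py
```

```text
axes u,y,n [[-0.927, -0.022, 0.375], [0.024, -1.0, 0.0], [0.374, 0.009, 0.927]]
local mm [np.float64(-23.6), np.float64(-120.0), np.float64(4.3)] F local [np.float64(-0.8), np.float64(-0.9), np.float64(-0.4)] w 0.3 t 3.88
```

Request:
{"name": "arm_command", "arguments": {"steps": [[[0, 0, 0], [-1.8, 0, 0.8], 255], [[0, 0, 0], [0, 0, 0], 255]]}}

```text
clock: 4.12
position: [0.5809, 0.311, 0.073]
ee_rot: [-0.133, 0.685, 0.703, -0.136]
contact_force: [-0.3, 0.2, 1.0]
width: -0.0002
```

Request:
{"name": "arm_command", "arguments": {"steps": [[[0, 0, 0], [-1.8, 0, 0.8], 255], [[0, 0, 0], [0, 0, 0], 255]]}}

```text
clock: 4.38
position: [0.5791, 0.311, 0.0738]
ee_rot: [-0.133, 0.685, 0.703, -0.136]
contact_force: [-0.2, -0.1, -0.2]
width: -0.0002
```

Request:
{"name": "arm_command", "arguments": {"steps": [[[0, 0, 0], [-1.4, 0, 0.6], 255], [[0, 0, 0], [0, 0, 0], 255]]}}

```text
clock: 4.62
position: [0.5783, 0.311, 0.0742]
ee_rot: [-0.133, 0.686, 0.703, -0.136]
contact_force: [0.5, 1.4, -0.2]
width: -0.0004
```

```bash
python3 go.py;python3 - <<'E'
from h import *
im=imaging.get_image("wrist"); cv2.imwrite("pics/w3.png",im)
E
```

```text
axes u,y,n [[-0.927, -0.022, 0.375], [0.024, -1.0, 0.0], [0.374, 0.009, 0.927]]
local mm [np.float64(-18.8), np.float64(-120.1), np.float64(4.6)] F local [np.float64(-0.5), np.float64(-1.4), np.float64(-0.0)] w -0.4 t 4.62
```

View pics/w3.png

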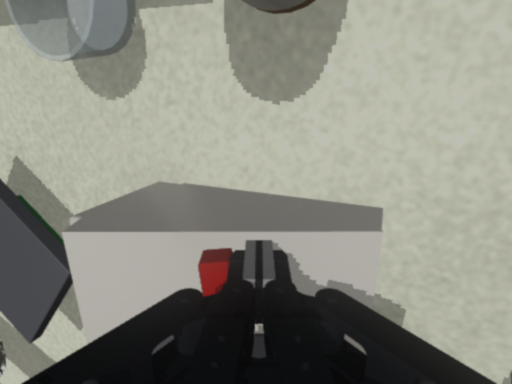

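Request:
{"name": "arm_command", "arguments": {"steps": [[[0, 0, 0], [-1.8, 0, 0.7], 255], [[0, 0, 0], [0, 0, 0], 255]]}}

```text
clock: 4.92
position: [0.5769, 0.3111, 0.0748]
ee_rot: [-0.133, 0.686, 0.703, -0.136]
contact_force: [3.8, 0.8, -1.4]
width: 0.0003
```

Request:
{"name": "arm_command", "arguments": {"steps": [[[0, 0, 0], [-1.4, 0, 0.6], 255], [[0, 0, 0], [0, 0, 0], 255]]}}

```text
clock: 5.18
position: [0.5765, 0.3112, 0.0751]
ee_rot: [-0.132, 0.686, 0.703, -0.135]
contact_force: [6.5, 0.4, -3.6]
width: 0.0001
```

Request:
{"name": "arm_command", "arguments": {"steps": [[[0, 0, 0], [-1.4, 0, 0.6], 255], [[0, 0, 0], [0, 0, 0], 255]]}}

```text
clock: 5.42
position: [0.5762, 0.3112, 0.0753]
ee_rot: [-0.131, 0.686, 0.703, -0.134]
contact_force: [8.5, 0.9, -5.0]
width: 0.0
```

Request:
{"name": "arm_command", "arguments": {"steps": [[[0, 0, 0], [-1.4, 0, 0.6], 255], [[0, 0, 0], [0, 0, 0], 255]]}}

```text
clock: 5.68
position: [0.576, 0.3112, 0.0755]
ee_rot: [-0.131, 0.686, 0.703, -0.133]
contact_force: [9.8, 1.9, -7.1]
width: 0.0
```

Request:
{"name": "arm_command", "arguments": {"steps": [[[0, 0, 0], [5, 0, -2], 255], [[0, 0, 0], [5, 0, -2], 255], [[0, 0, 0], [15, 0, 37], 255], [[0, 0, 0], [-25, 0, 10], 255], [[0, 0, 0], [-25, 0, 10], 255], [[0, 0, 0], [0, 0, 0], 255]]}}

```text
clock: 6.42
position: [0.5448, 0.3112, 0.1315]
ee_rot: [-0.134, 0.685, 0.703, -0.137]
contact_force: [0.4, 0.3, 0.1]
width: 0.0001
```

```bash
python3 go.py .032 -.119 .006
python3 - <<'E'
from h import *
im=imaging.get_image("wrist"); cv2.imwrite("pics/w4.png",im)
E
```

```text
clock 6.42 rotvec [-0.001 -0.001 -0.002] shift mm [-13.1  -2.4 -36.9] F [0.4 0.3 0.1]
local mm [np.float64(33.7), np.float64(-121.1), np.float64(45.1)] F local [np.float64(-0.4), np.float64(-0.3), np.float64(0.2)] w 0.1 t 6.42
```

View pics/w4.png

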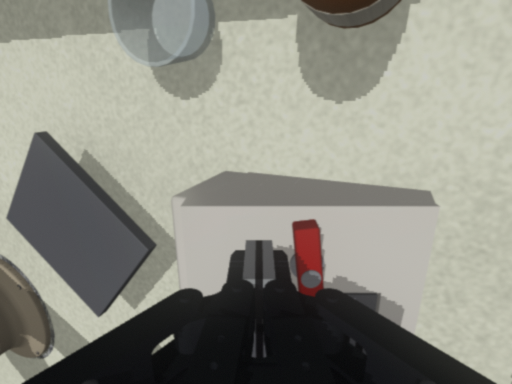

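Request:
{"name": "arm_command", "arguments": {"steps": [[[0, 0, 0], [-6, -1, -18], 255], [[0, 0, 0], [-7, -1, -19], 255], [[0, 0, 0], [0, 0, 0], 255]]}}

```text
clock: 6.85
position: [0.5329, 0.3084, 0.091]
ee_rot: [-0.134, 0.685, 0.702, -0.138]
contact_force: [-0.3, 0.2, 0.2]
width: -0.0001
```

Request:
{"name": "arm_command", "arguments": {"steps": [[[0, 0, 0], [3.7, 0, -1.5], 255], [[0, 0, 0], [1.8, 0, -0.7], 255], [[0, 0, 0], [0, 0, 0], 255]]}}

```text
clock: 7.22
position: [0.5395, 0.3095, 0.091]
ee_rot: [-0.134, 0.685, 0.703, -0.136]
contact_force: [-2.6, 2.0, -0.4]
width: -0.0002
```

Request:
{"name": "arm_command", "arguments": {"steps": [[[0, 0, 0], [1.8, 0, -0.7], 255], [[0, 0, 0], [1.8, 0, -0.7], 255], [[0, 0, 0], [0, 0, 0], 255]]}}

```text
clock: 7.6
position: [0.543, 0.3093, 0.0895]
ee_rot: [-0.134, 0.685, 0.703, -0.136]
contact_force: [-3.3, 1.9, 2.2]
width: 0.0002
```

Request:
{"name": "arm_command", "arguments": {"steps": [[[0, 0, 0], [1.8, 0, -0.7], 255], [[0, 0, 0], [1.8, 0, -0.7], 255], [[0, 0, 0], [0, 0, 0], 255]]}}

```text
clock: 7.98
position: [0.5469, 0.3091, 0.0877]
ee_rot: [-0.133, 0.686, 0.703, -0.136]
contact_force: [-2.7, 2.9, 1.5]
width: -0.0
```

Request:
{"name": "arm_command", "arguments": {"steps": [[[0, 0, 0], [1.8, 0, -0.7], 255], [[0, 0, 0], [1.8, 0, -0.7], 255], [[0, 0, 0], [0, 0, 0], 255]]}}

```text
clock: 8.35
position: [0.5506, 0.309, 0.0862]
ee_rot: [-0.133, 0.686, 0.703, -0.136]
contact_force: [-2.1, 4.3, 1.1]
width: 0.0003
```

```bash
python3 go.py .009 -.112 .006
```

```text
clock 8.35 rotvec [-0.001  0.001 -0.   ] shift mm [ 2.6 -6.8 -0.3] F [-2.1  4.3  1.1]
local mm [np.float64(11.4), np.float64(-118.8), np.float64(5.3)] F local [np.float64(2.3), np.float64(-4.3), np.float64(0.2)] w 0.3 t 8.35
```

Request:
{"name": "arm_command", "arguments": {"steps": [[[0, 0, 0], [3.6, -1, -1.5], 255], [[0, 0, 0], [3.6, -1, -1.5], 255], [[0, 0, 0], [0, 0, 0], 255]]}}

```text
clock: 8.72
position: [0.5583, 0.307, 0.0831]
ee_rot: [-0.133, 0.686, 0.703, -0.136]
contact_force: [-0.8, 3.9, 0.6]
width: 0.0002
```

Request:
{"name": "arm_command", "arguments": {"steps": [[[0, 0, 0], [3.6, -1, -1.5], 255], [[0, 0, 0], [3.6, -1, -1.5], 255], [[0, 0, 0], [0, 0, 0], 255]]}}

```text
clock: 9.1
position: [0.5645, 0.3042, 0.0802]
ee_rot: [-0.133, 0.686, 0.702, -0.137]
contact_force: [-3.3, 1.2, 1.9]
width: -0.0002
```

Request:
{"name": "arm_command", "arguments": {"steps": [[[0, 0, 0], [3.6, -1, -1.5], 255], [[0, 0, 0], [3.6, -1, -1.5], 255], [[0, 0, 0], [0, 0, 0], 255]]}}

```text
clock: 9.48
position: [0.5725, 0.3027, 0.0769]
ee_rot: [-0.133, 0.686, 0.703, -0.136]
contact_force: [-0.9, 2.3, 0.0]
width: 0.0001
```

```bash
python3 go.py
python3 - <<'E'
from h import *
im=imaging.get_image("wrist"); cv2.imwrite("pics/w5.png",im)
E
```

```text
axes u,y,n [[-0.927, -0.022, 0.375], [0.024, -1.0, 0.0], [0.374, 0.009, 0.927]]
local mm [np.float64(-12.2), np.float64(-112.0), np.float64(4.8)] F local [np.float64(0.8), np.float64(-2.3), np.float64(-0.3)] w 0.1 t 9.47
```

View pics/w5.png

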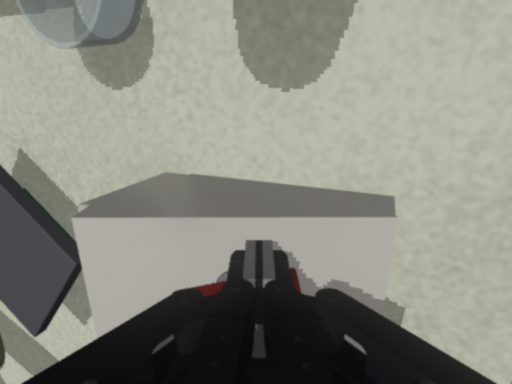

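Request:
{"name": "arm_command", "arguments": {"steps": [[[0, 0, 0], [0, 4, 0], 255], [[0, 0, 0], [15, 0, 37], 255], [[0, 0, 0], [7, 0, 18], 255], [[0, 0, 0], [-12, 40, 5], 255], [[0, 0, 0], [0, 0, 0], 255]]}}

```text
clock: 10.15
position: [0.5819, 0.3493, 0.1382]
ee_rot: [-0.133, 0.685, 0.704, -0.135]
contact_force: [-0.5, -0.3, -0.4]
width: 0.0
```

```bash
python3 go.py
python3 - <<'E'
from h import *
import pickle
pickle.dump(P("wrist"),open("w6.pkl","wb"))
im=imaging.get_image("wrist"); cv2.imwrite("pics/w6.png",im)
sc=imaging.get_image("scene"); cv2.imwrite("pics/s6z.png",cv2.resize(sc[180:320,220:370],None,fx=5,fy=4.2857,interpolation=cv2.INTER_CUBIC))
E
```

```text
axes u,y,n [[-0.927, -0.022, 0.375], [0.024, -1.0, 0.0], [0.374, 0.009, 0.927]]
local mm [np.float64(1.0), np.float64(-158.3), np.float64(65.6)] F local [np.float64(0.4), np.float64(0.3), np.float64(-0.5)] w 0.0 t 10.15
```

View pics/w6.png

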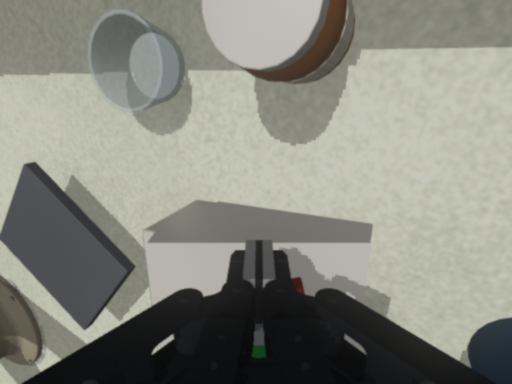

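View pics/s6z.png

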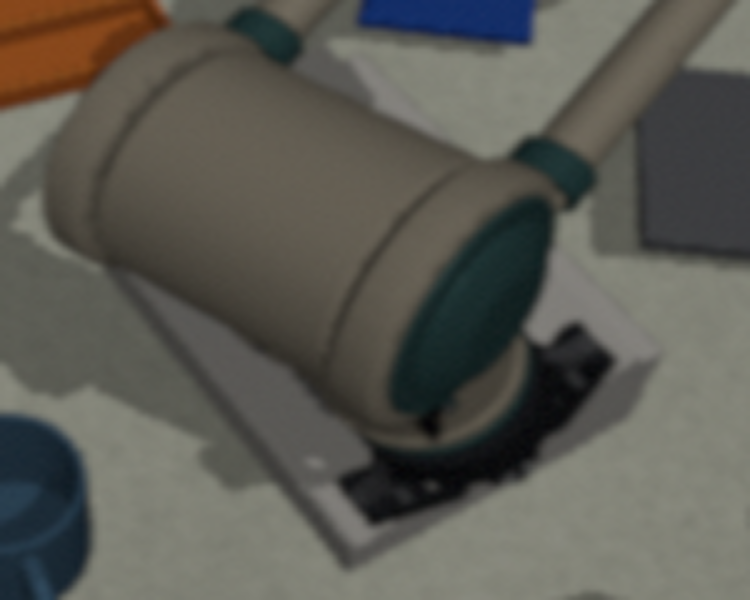

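Request:
{"name": "arm_command", "arguments": {"steps": [[[0, 0, 0], [5, -50, 20], 255], [[0, 0, 0], [5, -55, 20], 255], [[0, 0, 0], [5, -55, 15], 255], [[0, 0, 0], [0, -55, 0], 255], [[0, 0, 0], [0, -55, 0], 255], [[0, 0, 0], [0, 0, 0], 255], [[0, 0, 0], [0, 0, 0], 255]]}}

```text
clock: 11.12
position: [0.5968, 0.0765, 0.1923]
ee_rot: [-0.134, 0.686, 0.702, -0.136]
contact_force: [-0.2, 0.2, -0.7]
width: -0.0004
```

```bash
python3 go.py .040 .119 .05
python3 - <<'E'
from h import *
import pickle
pickle.dump(P("wrist"),open("w7.pkl","wb"))
im=imaging.get_image("wrist"); cv2.imwrite("pics/w7.png",im)
E
```

```text
clock 11.12 rotvec [-0.001 -0.     0.001] shift mm [-50.2  -5.5 -53.9] F [-0.2  0.2 -0.7]
local mm [np.float64(13.5), np.float64(114.7), np.float64(118.9)] F local [np.float64(-0.0), np.float64(-0.2), np.float64(-0.7)] w -0.4 t 11.12
```

View pics/w7.png

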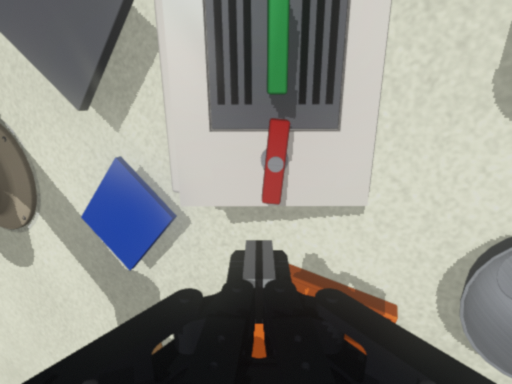

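Run:
```python
from h import *
sc=imaging.get_image("scene"); cv2.imwrite("pics/s7z.png",cv2.resize(sc[180:320,220:370],None,fx=5,fy=4.2857,interpolation=cv2.INTER_CUBIC))
```

```text
(no output)
```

View pics/s7z.png

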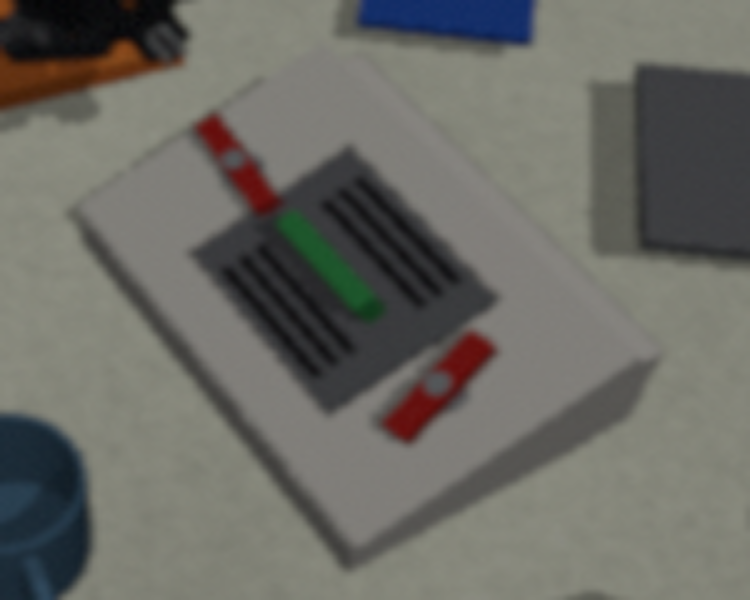

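Run:
```python
from h import *
from fit import face,z
p=np.load("box.npy"); o=face(p,0,0,.018); n=face(p,0,0,1)-face(p,0,0,0); U=face(p,1,0,0)-face(p,0,0,0); Y=face(p,0,1,0)-face(p,0,0,0)
K,R,t=P("scene"); c=-R.T@t
def f(q):
    d=R.T@np.linalg.solve(K,[*q,1]); X=c+d*((o-c)@n)/(d@n); return np.array([(X-o)@U,(X-o)@Y])*1000
A,B=f(z(400,428)),f(z(480,343)); print(A,B,np.arctan2(abs(A-B)[0],abs(A-B)[1]), np.hypot(*(A-B)))
A,B=f(z(207,122)),f(z(268,205)); print(A,B,np.hypot(*(A-B)))
```

```text
[-27.3388549  -98.36466995] [ 31.56757758 -84.42390948] 1.3384124010134595 60.533565805902526
[  4.20809851 118.99004735] [-1.6135418  51.44374705] 67.79671216341538
```

Request:
{"name": "arm_command", "arguments": {"steps": [[[0, 0, 0], [-25, -2, -27], 255], [[0, 0, 0], [-25, -3, -27], 255], [[0, 0, 0], [-5, 0, -14], 255], [[0, 0, 0], [-5, 0, -14], 255], [[0, 0, 0], [-3, 0, -8], 255], [[0, 0, 0], [0, 0, 0], 255]]}}

```text
clock: 11.98
position: [0.5341, 0.0721, 0.102]
ee_rot: [-0.134, 0.685, 0.703, -0.136]
contact_force: [-0.4, 0.6, 0.0]
width: -0.0001
```

```bash
python3 go.py .030 .119 .006
```

```text
clock 11.97 rotvec [-0.001 -0.    -0.001] shift mm [ 5.3 -1.3 -8.2] F [-0.4  0.6  0. ]
local mm [np.float64(38.0), np.float64(117.6), np.float64(11.6)] F local [np.float64(0.4), np.float64(-0.6), np.float64(-0.1)] w -0.1 t 11.97
```

Request:
{"name": "arm_command", "arguments": {"steps": [[[0, 0, 0], [-2, -1, -5], 255], [[0, 0, 0], [3.7, 0, -1.5], 255], [[0, 0, 0], [3.7, 0, -1.5], 255], [[0, 0, 0], [0, 0, 0], 255]]}}

```text
clock: 12.48
position: [0.5397, 0.0709, 0.0944]
ee_rot: [-0.133, 0.686, 0.703, -0.136]
contact_force: [0.5, 1.4, 0.5]
width: -0.0003
```

Request:
{"name": "arm_command", "arguments": {"steps": [[[0, 0, 0], [2.8, 0, -1.1], 255], [[0, 0, 0], [1.8, 0, -0.7], 255], [[0, 0, 0], [0, 0, 0], 255]]}}

```text
clock: 12.85
position: [0.5438, 0.071, 0.0926]
ee_rot: [-0.133, 0.685, 0.703, -0.136]
contact_force: [0.0, 0.6, 0.3]
width: -0.0002
```

Request:
{"name": "arm_command", "arguments": {"steps": [[[0, 0, 0], [1.8, 0, -0.7], 255], [[0, 0, 0], [0, 0, 0], 255]]}}

```text
clock: 13.1
position: [0.545, 0.0709, 0.092]
ee_rot: [-0.134, 0.685, 0.703, -0.137]
contact_force: [-1.3, -0.8, 0.5]
width: -0.0001
```

Request:
{"name": "arm_command", "arguments": {"steps": [[[0, 0, 0], [1.8, 0, -0.7], 255], [[0, 0, 0], [0, 0, 0], 255]]}}

```text
clock: 13.35
position: [0.547, 0.0706, 0.0912]
ee_rot: [-0.133, 0.685, 0.703, -0.137]
contact_force: [-2.2, -1.1, 1.5]
width: 0.0002
```

Request:
{"name": "arm_command", "arguments": {"steps": [[[0, 0, 0], [1.8, 0, -0.7], 255], [[0, 0, 0], [0, 0, 0], 255]]}}

```text
clock: 13.6
position: [0.549, 0.0706, 0.0905]
ee_rot: [-0.133, 0.685, 0.703, -0.137]
contact_force: [-2.4, -2.5, 1.1]
width: -0.0001
```

```bash
python3 go.py
```

```text
axes u,y,n [[-0.927, -0.022, 0.375], [0.024, -1.0, 0.0], [0.374, 0.009, 0.927]]
local mm [np.float64(19.8), np.float64(119.5), np.float64(6.5)] F local [np.float64(2.7), np.float64(2.5), np.float64(0.1)] w -0.1 t 13.6
```

Request:
{"name": "arm_command", "arguments": {"steps": [[[0, 0, 0], [1.8, 0, -0.7], 255], [[0, 0, 0], [0, 0, 0], 255]]}}

```text
clock: 13.85
position: [0.5511, 0.0708, 0.0898]
ee_rot: [-0.133, 0.685, 0.703, -0.136]
contact_force: [-2.2, -3.1, 1.6]
width: 0.0002
```

Request:
{"name": "arm_command", "arguments": {"steps": [[[0, 0, 0], [1.8, 0, -0.7], 255], [[0, 0, 0], [0, 0, 0], 255]]}}

```text
clock: 14.1
position: [0.553, 0.0709, 0.0891]
ee_rot: [-0.133, 0.685, 0.703, -0.136]
contact_force: [-2.5, -3.2, 1.3]
width: 0.0001
```

Request:
{"name": "arm_command", "arguments": {"steps": [[[0, 0, 0], [1.8, 0, -0.7], 255], [[0, 0, 0], [1.8, 0, -0.7], 255], [[0, 0, 0], [0, 0, 0], 255]]}}

```text
clock: 14.48
position: [0.5568, 0.071, 0.0875]
ee_rot: [-0.133, 0.686, 0.703, -0.136]
contact_force: [-1.7, -2.4, 2.2]
width: -0.0001
```

```bash
python3 go.py -.012 .112 .006
```

```text
clock 14.47 rotvec [-0.001  0.001 -0.   ] shift mm [21.3  7.8 -9.5] F [-1.7 -2.4  2.2]
local mm [np.float64(11.5), np.float64(119.3), np.float64(6.7)] F local [np.float64(2.4), np.float64(2.4), np.float64(1.4)] w -0.1 t 14.47
```

Request:
{"name": "arm_command", "arguments": {"steps": [[[0, 0, 0], [3.6, 1.3, -1.5], 255], [[0, 0, 0], [3.6, 1.3, -1.5], 255], [[0, 0, 0], [0, 0, 0], 255]]}}

```text
clock: 14.85
position: [0.5645, 0.0736, 0.0845]
ee_rot: [-0.133, 0.686, 0.703, -0.136]
contact_force: [-0.3, -3.5, 0.5]
width: -0.0002
```

Request:
{"name": "arm_command", "arguments": {"steps": [[[0, 0, 0], [3.6, 1.3, -1.5], 255], [[0, 0, 0], [3.6, 1.3, -1.5], 255], [[0, 0, 0], [0, 0, 0], 255]]}}

```text
clock: 15.22
position: [0.5707, 0.0769, 0.0816]
ee_rot: [-0.134, 0.685, 0.703, -0.136]
contact_force: [-2.5, -1.7, 3.2]
width: -0.0
```

Request:
{"name": "arm_command", "arguments": {"steps": [[[0, 0, 0], [3.6, 1.3, -1.5], 255], [[0, 0, 0], [3.6, 1.3, -1.5], 255], [[0, 0, 0], [0, 0, 0], 255]]}}

```text
clock: 15.6
position: [0.5788, 0.079, 0.0782]
ee_rot: [-0.133, 0.686, 0.703, -0.136]
contact_force: [-1.3, -2.0, -0.3]
width: 0.0002
```

Request:
{"name": "arm_command", "arguments": {"steps": [[[0, 0, 0], [0, -4, 0], 255], [[0, 0, 0], [15, 0, 37], 255], [[0, 0, 0], [15, -20, 37], 255], [[0, 0, 0], [5, -20, 20], 0], [[0, 0, 0], [0, 0, 0], 0], [[0, 0, 0], [0, 0, 0], 0]]}}

```text
clock: 16.35
position: [0.6126, 0.0356, 0.1718]
ee_rot: [-0.134, 0.685, 0.703, -0.136]
contact_force: [0.0, 0.6, -0.8]
width: 0.0545
```

```bash
python3 go.py 0 0 .08
python3 - <<'E'
from h import *
import pickle
pickle.dump(P("wrist"),open("w8.pkl","wb"))
im=imaging.get_image("wrist"); cv2.imwrite("pics/w8.png",im)
sc=imaging.get_image("scene"); cv2.imwrite("pics/s8z.png",cv2.resize(sc[180:320,220:370],None,fx=5,fy=4.2857,interpolation=cv2.INTER_CUBIC))
E
```

```text
clock 16.35 rotvec [-0.002 -0.001 -0.   ] shift mm [-20.6 155.6 -20.6] F [ 0.   0.6 -0.8]
local mm [np.float64(-7.9), np.float64(156.0), np.float64(105.4)] F local [np.float64(-0.3), np.float64(-0.6), np.float64(-0.8)] w 54.5 t 16.35
```

View pics/w8.png

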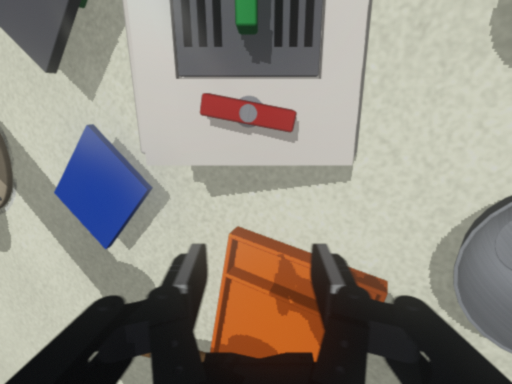

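View pics/s8z.png

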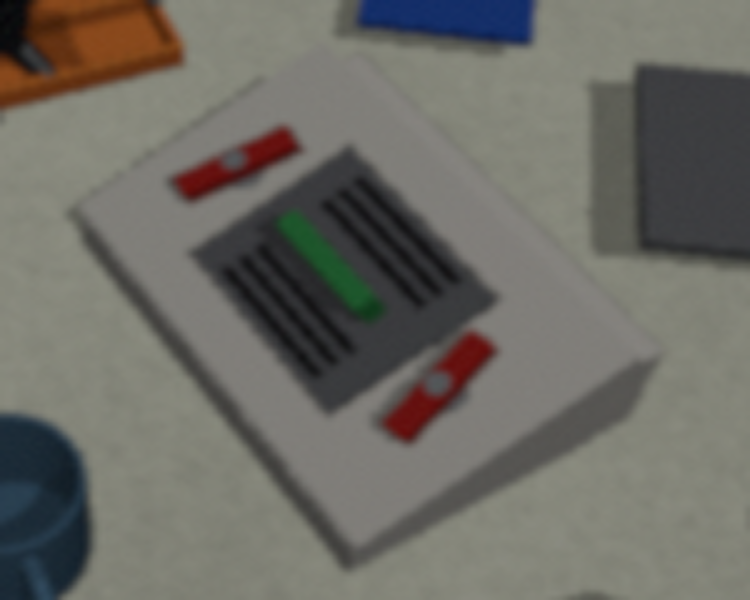

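Request:
{"name": "arm_command", "arguments": {"steps": [[[0, 0, 0], [-5, 39, 0], 0], [[0, 0, 0], [-5, 39, 0], 0], [[0, 0, 0], [-5, 39, -10], 0], [[0, 0, 0], [-5, 38, -10], 0], [[0, 0, 0], [0, 0, 0], 0], [[0, 0, 0], [0, 0, 0], 0]]}}

```text
clock: 17.2
position: [0.5925, 0.1899, 0.1521]
ee_rot: [-0.134, 0.685, 0.703, -0.137]
contact_force: [0.6, 0.4, -0.5]
width: 0.0852
```

```bash
python3 go.py 0 0 .006
python3 - <<'E'
from h import *
im=imaging.get_image("wrist"); cv2.imwrite("pics/w9.png",im)
im=cv2.imread("pics/side0.png"); cv2.imwrite("pics/sidez.png",cv2.resize(im[190:270,255:365],None,fx=7,fy=7,interpolation=cv2.INTER_CUBIC))
im=cv2.imread("pics/scene0.png"); cv2.imwrite("pics/scenez.png",cv2.resize(im[130:220,170:270],None,fx=6,fy=6,interpolation=cv2.INTER_CUBIC))
E
```

```text
clock 17.2 rotvec [ 0.    -0.001 -0.002] shift mm [-28.2   0.6 -69.6] F [ 0.6  0.4 -0.5]
local mm [np.float64(-0.0), np.float64(1.3), np.float64(81.0)] F local [np.float64(-0.8), np.float64(-0.4), np.float64(-0.2)] w 85.2 t 17.2
```

View pics/w9.png

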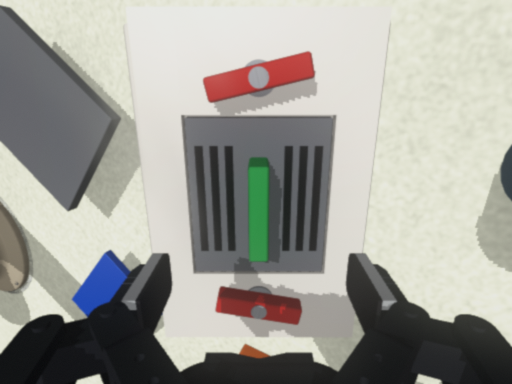

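View pics/sidez.png

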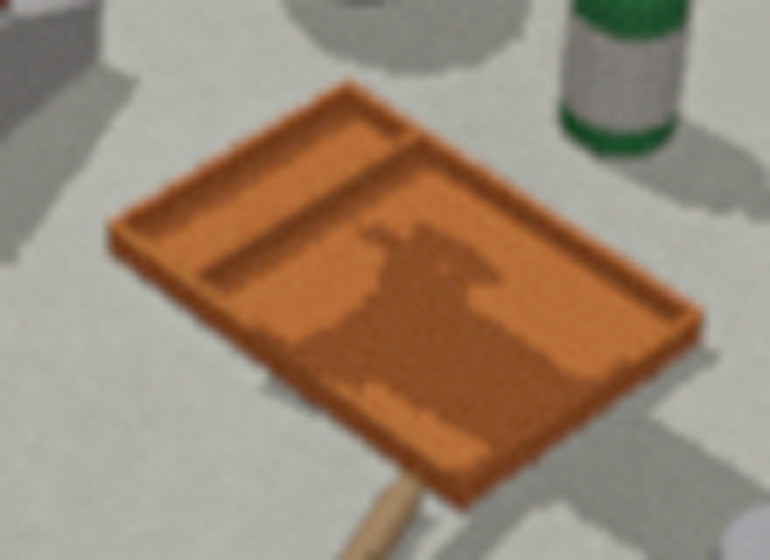

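View pics/scenez.png

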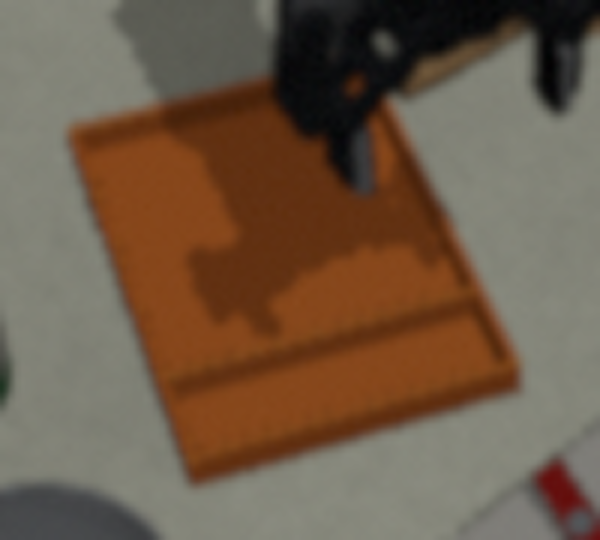

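Request:
{"name": "arm_command", "arguments": {"steps": [[[0, 0, 0], [-10, 0, -25], 0], [[0, 0, 0], [-10, 0, -25], 0], [[0, 0, 0], [-4, 0, -10], 0], [[0, 0, 0], [-4, 0, -9], 0], [[0, 0, 0], [0, 0, 0], 0]]}}

```text
clock: 17.88
position: [0.565, 0.1895, 0.0837]
ee_rot: [-0.134, 0.686, 0.703, -0.136]
contact_force: [0.6, 0.1, -0.4]
width: 0.0849
```

```bash
python3 go.py 0 0 .006
cat > tray.py <<'E'
from h import *
from scipy.optimize import least_squares
cs,cd=P("scene"),P("side")
cw=(cs[0]*0+np.array([[307.2105847966254,0,258.58221],[0,307.2105848,193.489704],[0,0,1]]),np.array([[ 9.99999203e-01,8.19771472e-04,-9.60354043e-04],[1.08429662e-03,-9.47260039e-01,3.20464106e-01],[-6.46997676e-04,-3.20464891e-01,-9.47260173e-01]]),np.array([-0.57522891,-0.04187573,0.3808056]))
d=lambda u,v:(255+u/7,190+v/7); s=lambda u,v:(170+u/6,130+v/6)
obs=[(cd,(88,'L'),d(350,83)),(cd,(-88,'L'),d(108,230)),(cd,(88,-97),d(703,318)),(cd,(-88,-97),d(465,490)),(cd,(88,94),d(430,134)),
(cs,(-88,'L'),s(515,375)),(cs,(88,'L'),s(190,470)),(cs,(88,-97),s(70,130)),(cs,(88,94),s(168,380)),
(cw,(-88,'L'),(214,192)),(cw,(88,'L'),(350,213)),(cw,(-88,94),(209,238)),(cw,(88,94),(343,254))]
def X(p,a,b):
    x,y,w,L=p; b=L if b=='L' else b/1000; a/=1000
    return [x+a*np.cos(w)-b*np.sin(w),y+a*np.sin(w)+b*np.cos(w),.024]
f=lambda p:np.concatenate([proj(c,X(p,*q))[0]-o for c,q,o in obs])
r=least_squares(f,[.57,-.06,-.14,.15],loss="soft_l1"); print(r.x.round(4)); print(f(r.x).reshape(-1,2).round(1).tolist()); np.save("tray.npy",r.x)
E
python3 tray.py
```

```text
clock 17.88 rotvec [-0.001 -0.    -0.   ] shift mm [-0.7  1.  -1.1] F [ 0.6  0.1 -0.4]
local mm [np.float64(-0.2), np.float64(1.0), np.float64(7.3)] F local [np.float64(-0.7), np.float64(-0.1), np.float64(-0.1)] w 84.9 t 17.88
[ 0.582  -0.2    -0.1585  0.1542]
[[-1.2, -3.0], [-1.3, -3.3], [0.8, -3.0], [-0.1, -2.9], [-0.8, -2.8], [0.9, -0.7], [-1.2, 0.1], [-2.1, -0.2], [-3.1, 0.1], [-1.9, 0.2], [4.6, 0.8], [-2.2, -1.1], [-0.4, 2.4]]
```

Request:
{"name": "arm_command", "arguments": {"steps": [[[0, 0, 0], [-0.5, 1, -1.3], 255], [[0, 0, 0], [0, 0, 0], 255], [[0, 0, 0], [0, 0, 0], 255], [[0, 0, 0], [0, 0, 0], 255], [[0, 0, 0], [0, 0, 0], 255], [[0, 0, 0], [0, 0, 0], 255]], "newtons": 50}}

```text
clock: 18.62
position: [0.5647, 0.1909, 0.0827]
ee_rot: [-0.133, 0.686, 0.703, -0.136]
contact_force: [0.8, -0.0, 1.7]
width: 0.0131
```

```bash
python3 go.py 0 0 .1
cat >> tray.py <<'E'
for k,c in(("side",cd),("scene",cs),("wrist",cw)):
    g=lambda p:np.concatenate([proj(c,X(p,*q))[0]-o for cc,q,o in obs if cc is c])
    q=least_squares(g,r.x); print(k,q.x.round(4),g(q.x).reshape(-1,2).round(1).tolist())
from fit import face
p=np.load("box.npy")
for q in ((0,.089,.018),(0,-.089,.018),(0,0,.032),(.053,.063,0),(-.053,.063,0)): print(q,proj(cd,face(p,*q)).round(1),proj(cs,face(p,*q)).round(1))
E
python3 tray.py; python3 -c "
import cv2
im=cv2.imread('pics/side0.png'); cv2.imwrite('pics/sidebox.png',cv2.resize(im[150:220,180:280],None,fx=7,fy=7,interpolation=cv2.INTER_CUBIC))"
```

```text
clock 18.62 rotvec [-0.001  0.001 -0.001] shift mm [34.8  0.5 87. ] F [ 0.8 -0.   1.7]
local mm [np.float64(-0.4), np.float64(-0.4), np.float64(6.3)] F local [np.float64(-0.2), np.float64(0.0), np.float64(1.9)] w 13.1 t 18.62
[ 0.582  -0.2    -0.1585  0.1542]
[[-1.2, -3.0], [-1.3, -3.3], [0.8, -3.0], [-0.1, -2.9], [-0.8, -2.8], [0.9, -0.7], [-1.2, 0.1], [-2.1, -0.2], [-3.1, 0.1], [-1.9, 0.2], [4.6, 0.8], [-2.2, -1.1], [-0.4, 2.4]]
side [ 0.5704 -0.2077 -0.165   0.1477] [[0.3, 0.1], [-0.3, -0.0], [1.0, -0.0], [-0.4, 0.2], [-0.7, -0.4]]
scene [ 0.5777 -0.1944 -0.1751  0.1501] [[1.9, -0.4], [-0.4, -0.3], [0.1, -0.1], [-1.6, 0.6]]
wrist [ 0.5838 -0.1991 -0.1442  0.1531] [[-2.6, 1.1], [4.4, -0.2], [-2.0, -1.0], [0.2, 0.9]]
(0, 0.089, 0.018) [[249.  182.9]] [[266.2 217.3]]
(0, -0.089, 0.018) [[213.  166.2]] [[306.7 269.7]]
(0, 0, 0.032) [[231.4 170.9]] [[284.1 240.3]]
(0.053, 0.063, 0) [[233.7 186.9]] [[289.3 214.4]]
(-0.053, 0.063, 0) [[250.9 182.8]] [[257.6 239. ]]
```

View pics/sidebox.png

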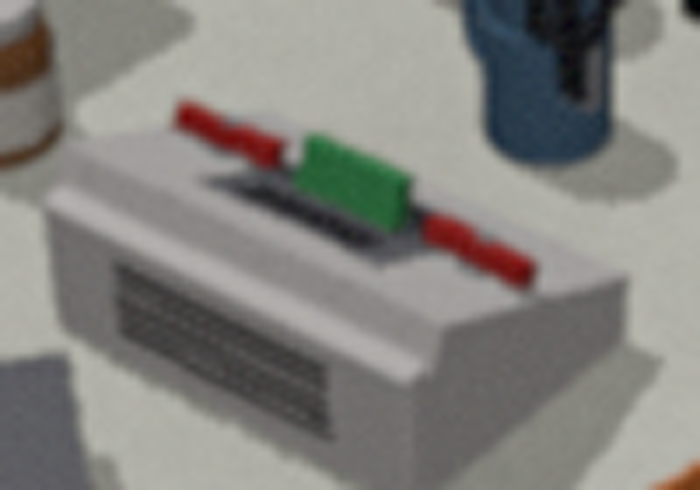

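Request:
{"name": "arm_command", "arguments": {"steps": [[[0, 0, 0], [0, 0, 0], 255], [[0, 0, 0], [1.9, 0, 4.6], 255], [[0, 0, 0], [1.9, 0, 4.6], 255], [[0, 0, 0], [1.9, 0, 4.6], 255], [[0, 0, 0], [1.9, 0, 4.6], 255], [[0, 0, 0], [0, 0, 0], 255]], "newtons": 70}}

```text
clock: 19.38
position: [0.5725, 0.1908, 0.1012]
ee_rot: [-0.133, 0.686, 0.703, -0.136]
contact_force: [0.1, 0.2, -3.4]
width: 0.0131
```

Request:
{"name": "arm_command", "arguments": {"steps": [[[0, 0, 0], [7, 0, 18], 255], [[0, 0, 0], [10, 0, 25], 255], [[0, 0, 0], [10, 0, 25], 255], [[0, 0, 0], [0, 0, 30], 255], [[0, 0, 0], [0, 0, 0], 255], [[0, 0, 0], [0, 0, 0], 255]]}}

```text
clock: 20.12
position: [0.5985, 0.1907, 0.1976]
ee_rot: [-0.134, 0.685, 0.703, -0.137]
contact_force: [-0.2, -0.6, -2.2]
width: 0.0126
```

```bash
python3 go.py
python3 - <<'E'
from h import *
import pickle
pickle.dump(P("wrist"),open("w10.pkl","wb"))
for n in("wrist","scene","side"): cv2.imwrite(f"pics/{n}10.png",imaging.get_image(n))
E
```

```text
axes u,y,n [[-0.927, -0.022, 0.375], [0.024, -1.0, 0.0], [0.374, 0.009, 0.927]]
local mm [np.float64(11.4), np.float64(0.6), np.float64(125.5)] F local [np.float64(-0.6), np.float64(0.6), np.float64(-2.1)] w 12.6 t 20.12
```

View pics/wrist10.png

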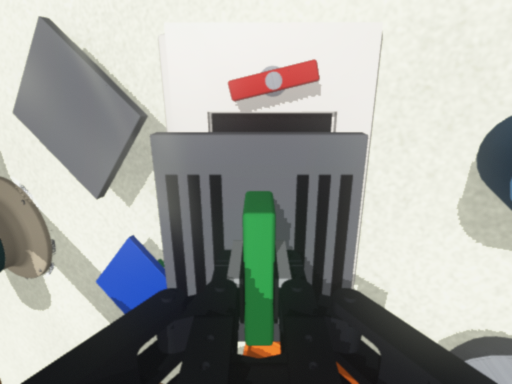

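View pics/side10.png

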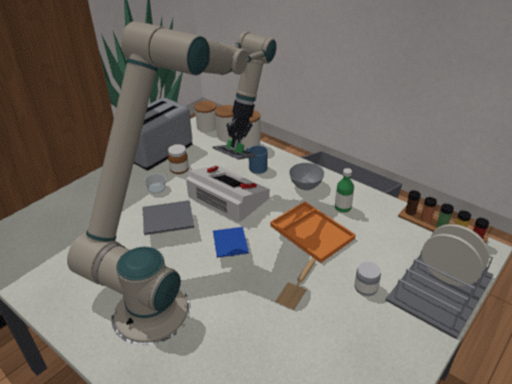

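View pics/scene10.png

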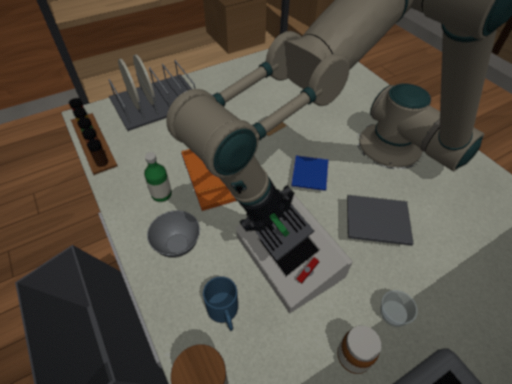

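Run:
```python
from h import *
import pickle
c=pickle.load(open("w8.pkl","rb"))
A=ray("w",(236,230),.024,c);B=ray("w",(386,281),.024,c);print(A,B,np.hypot(*(B-A)[:2]),np.arctan2((B-A)[1],(B-A)[0]))
for z0,(l) in ((c,[(205,352)]),):
    print(ray("w",(214,350),.024,c))
print(c[1],c[2], -c[1].T@c[2])
import importlib
for p in ([.582,-.2,-.1585,.1542],[.577,-.198,-.165,.151]):
    x,y,w,L=p
    for a,b in((-.088,L),(.088,L),(-.088,.094),(.088,.094)): print(proj(c,[x+a*np.cos(w)-b*np.sin(w),y+a*np.sin(w)+b*np.cos(w),.024]).round(1))
cv2.imwrite("pics/w8z.png",cv2.resize(cv2.imread("pics/w8.png")[220:360,180:400],None,fx=3.5,fy=3.5,interpolation=cv2.INTER_CUBIC))
```

```text
[ 0.52802354 -0.03231942  0.024     ] [ 0.68795176 -0.0537482   0.024     ] 0.16135744901009055 -0.13319661732812968
[ 0.4949408  -0.21860634  0.024     ]
[[ 0.92681217  0.02401107 -0.37475682]
 [ 0.14389296 -0.94449175  0.2953475 ]
 [-0.34686311 -0.32765652 -0.87882147]] [-0.50487113 -0.07274865  0.53732974] [0.66476859 0.11947159 0.30449915]
[[229.2 229.8]]
[[390.6 289.3]]
[[222.5 273.1]]
[[371.3 335.2]]
[[225.7 229.7]]
[[385.1 289.7]]
[[219.3 270.5]]
[[366.9 332.9]]
```

View pics/w8z.png

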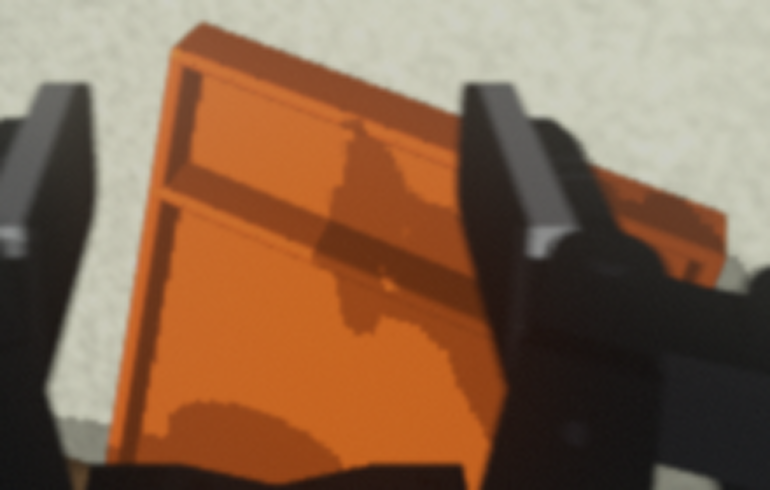

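```bash
cat > tray2.py <<'E'
import io,contextlib
with contextlib.redirect_stdout(io.StringIO()):
    from tray import *
import pickle
c8=pickle.load(open("w8.pkl","rb"))
o2=[o for o in obs if o[0] is not cw]+[(cw,(-88,94),(209,238)),(cw,(88,94),(343,254)),(c8,(-88,'L'),(228.6,235.7)),(c8,(88,'L'),(386.3,291.4)),(c8,(-88,94),(226.6,274.3))]
g=lambda p:np.concatenate([proj(c,X(p[:4],*q))[0]-np.array(o)-([p[4],p[5]] if c is cd else 0) for c,q,o in o2])
r=least_squares(g,[*np.load("tray.npy"),0,0],loss="soft_l1"); print(r.x.round(4)); print(g(r.x).reshape(-1,2).round(1).tolist()); np.save("tray.npy",r.x[:4])
E
python3 tray2.py
```

```text
[ 0.584  -0.1997 -0.1421  0.1487 -0.0325 -2.9951]
[[-0.6, 0.4], [-0.1, 0.6], [1.0, -0.7], [0.9, -0.3], [-1.1, -0.1], [0.2, -2.3], [-1.4, -0.8], [-3.0, 0.4], [-3.0, 0.6], [-2.0, -0.5], [0.3, 1.1], [-0.6, -1.2], [2.5, 0.6], [-3.9, -0.5]]
```

Request:
{"name": "arm_command", "arguments": {"steps": [[[0, -0.06, -0.03], [0, 0, 20], 255], [[0, -0.08, -0.035], [-2, -25, 0], 255], [[0, -0.08, -0.035], [-2, -40, 0], 255], [[0, -0.08, -0.035], [-2, -45, 0], 255], [[0, -0.08, -0.035], [-2, -45, 0], 255], [[0, 0, 0], [-2, -45, 0], 255], [[0, 0, 0], [-2, -45, 0], 255], [[0, 0, 0], [-2, -45, 0], 255], [[0, 0, 0], [-2, -40, 0], 255], [[0, 0, 0], [-2, -30, 0], 255], [[0, 0, 0], [0, -20, 0], 255], [[0, 0, 0], [0, -10, 0], 255], [[0, 0, 0], [0, 0, 0], 255], [[0, 0, 0], [0, 0, 0], 255]]}}

```text
clock: 22.02
position: [0.581, -0.198, 0.2188]
ee_rot: [-0.01, 0.755, 0.655, 0.008]
contact_force: [0.0, 0.1, -3.0]
width: 0.0128
```

```bash
cat > tr.py <<'E'
from h import *
from scipy.spatial.transform import Rotation as Ro
x,y,w,L=np.load("tray.npy"); s=telemetry.get_state(); o=s["ee_rot"]; Rc=Ro.from_quat([o[1],o[2],o[3],o[0]])
c,d=np.cos(w),np.sin(w); Rt=Ro.from_matrix(np.array([[-d,c,0],[c,d,0],[0,0,-1]]).T) if 0 else Ro.from_matrix(np.stack([[-d,c,0],[c,d,0],[0,0,-1]],1))
print("rot",(Rt*Rc.inv()).as_rotvec().round(3),"shift",((np.array([x,y,0])-s["position"])*1000).round(1),"F",s["contact_force"].round(1),"w",s["width"],"t",s["clock"])
E
python3 tr.py
python3 - <<'E'
from h import *
import pickle
pickle.dump(P("wrist"),open("w11.pkl","wb"))
for n in("wrist","scene","side"): cv2.imwrite(f"pics/{n}11.png",imaging.get_image(n))
E
```

```text
rot [-0.025 -0.002 -0.   ] shift [   3.    -1.7 -218.8] F [ 0.   0.1 -3. ] w 0.012820103845208876 t 22.025
```

View pics/wrist11.png

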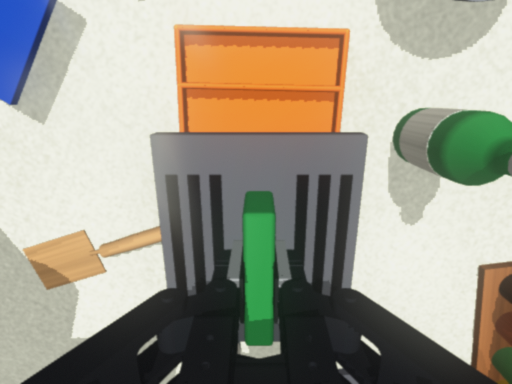

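View pics/side11.png

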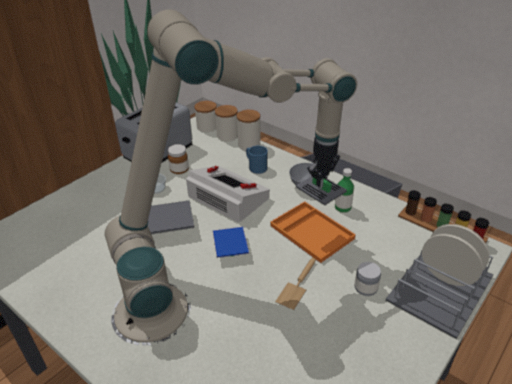

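View pics/scene11.png

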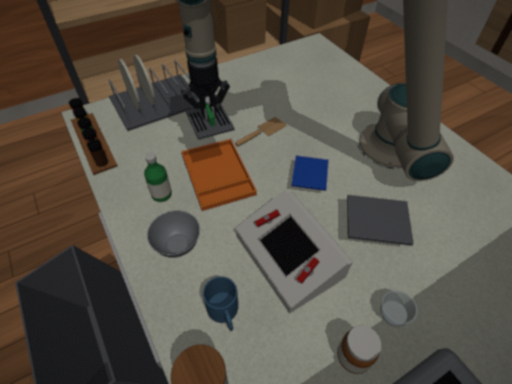

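Run:
```python
from h import *
import pickle
c=pickle.load(open("w11.pkl","rb"))
x,y,w,L=np.load("tray.npy")
for q in((176,28),(348,30),(180,86),(343,89)):
    X=ray("w",q,.024,c); d=X[:2]-[x,y]; print(X.round(3),"tray",np.round([d[0]*np.cos(w)+d[1]*np.sin(w),-d[0]*np.sin(w)+d[1]*np.cos(w)],3))
```

```text
[ 0.52  -0.042  0.024] tray [-0.086  0.147]
[ 0.689 -0.068  0.024] tray [0.085 0.145]
[ 0.512 -0.096  0.024] tray [-0.086  0.092]
[ 0.681 -0.123  0.024] tray [0.085 0.09 ]
```

Request:
{"name": "arm_command", "arguments": {"steps": [[[-0.025, 0, 0], [2.5, -4, -30], 255], [[0, 0, 0], [0, 0, -40], 255], [[0, 0, 0], [0, 0, -40], 255], [[0, 0, 0], [0, 0, -35], 255], [[0, 0, 0], [0, 0, -24], 255], [[0, 0, 0], [0, 0, -8], 255], [[0, 0, 0], [0, 0, 0], 255], [[0, 0, 0], [0, 0, 0], 255]]}}

```text
clock: 23.18
position: [0.5846, -0.2036, 0.0432]
ee_rot: [0.001, 0.756, 0.655, -0.0]
contact_force: [-0.1, -0.7, -2.3]
width: 0.0126
```

```bash
python3 tr.py
python3 - <<'E'
from h import *
for n in("wrist","side"): cv2.imwrite(f"pics/{n}12.png",imaging.get_image(n))
E
```

```text
rot [0.002 0.001 0.   ] shift [ -0.6   3.8 -43.2] F [-0.1 -0.7 -2.3] w 0.012630645098883052 t 23.175
```

View pics/wrist12.png

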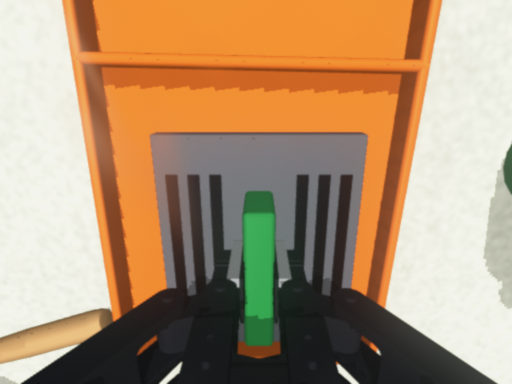

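View pics/side12.png

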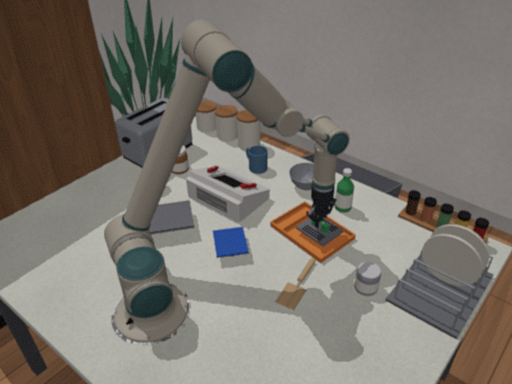

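Panel (152–367 at row 133) is centred within the compartment (walls ~95/410), divider at row 62. Lowering gently.

Request:
{"name": "arm_command", "arguments": {"steps": [[[0, 0, 0], [0, 0, -7], 255], [[0, 0, 0], [0, 0, -6], 255], [[0, 0, 0], [0, 0, -4], 255], [[0, 0, 0], [0, 0, -2], 255], [[0, 0, 0], [0, 0, 0], 255], [[0, 0, 0], [0, 0, 0], 255]]}}

```text
clock: 24.02
position: [0.5837, -0.2033, 0.0229]
ee_rot: [-0.0, 0.756, 0.655, -0.001]
contact_force: [-0.4, 0.2, -2.8]
width: 0.0128
```

Request:
{"name": "arm_command", "arguments": {"steps": [[[0, 0, 0], [0, 0, -1.5], 255], [[0, 0, 0], [0, 0, -1], 255], [[0, 0, 0], [0, 0, 0], 255], [[0, 0, 0], [0, 0, 0], 255]]}}

```text
clock: 24.52
position: [0.5838, -0.2034, 0.0214]
ee_rot: [0.0, 0.756, 0.655, -0.001]
contact_force: [-2.0, 0.3, 5.3]
width: 0.0127
```

Request:
{"name": "arm_command", "arguments": {"steps": [[[0, 0, 0], [0, 0, 0], 0], [[0, 0, 0], [0, 0, 0], 0], [[0, 0, 0], [0, 0, 0], 0], [[0, 0, 0], [0, 0, 0], 0], [[0, 0, 0], [0, 0, 0], 0], [[0, 0, 0], [0, 0, 20], 0], [[0, 0, 0], [0, 0, 40], 0], [[0, 0, 0], [0, 0, 60], 0], [[0, 0, 0], [0, 0, 60], 0], [[0, 0, 0], [0, 30, 30], 0], [[0, 0, 0], [0, 0, 0], 0], [[0, 0, 0], [0, 0, 0], 0]]}}

```text
clock: 26.02
position: [0.5829, -0.1733, 0.2293]
ee_rot: [-0.001, 0.756, 0.655, -0.001]
contact_force: [-0.2, -0.1, -0.9]
width: 0.0855
```

```bash
python3 tr.py
python3 - <<'E'
from h import *
for n in("wrist","scene","side"): cv2.imwrite(f"pics/{n}13.png",imaging.get_image(n))
E
```

```text
rot [ 0.001 -0.003  0.   ] shift [   1.1  -26.4 -229.3] F [-0.2 -0.1 -0.9] w 0.08550414631296634 t 26.025
```

View pics/wrist13.png

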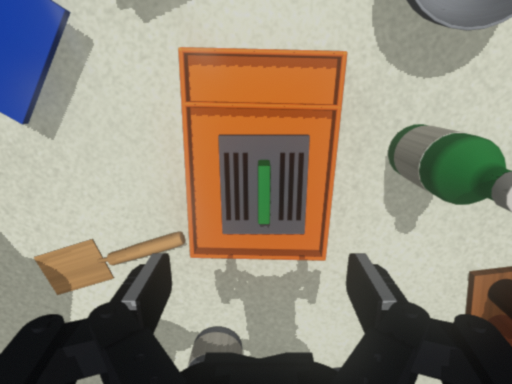

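View pics/scene13.png

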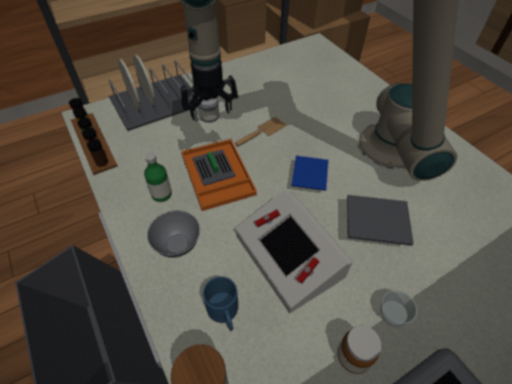

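View pics/side13.png

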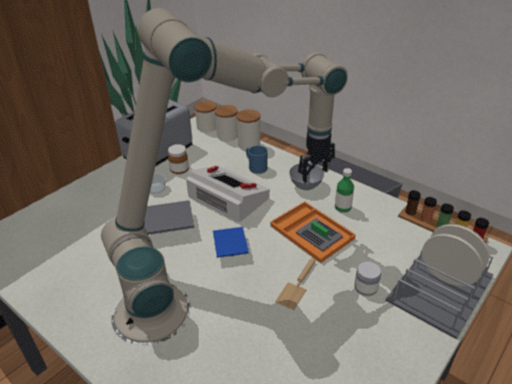

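Run:
```python
from h import *
c=P("wrist"); x,y,w,L=np.load("tray.npy")
for q,z in(((221,135),.015),((309,135),.015),((305,235),.015),((222,233),.015),((182,50),.024),((346,52),.024),((191,257),.024),((326,258),.024),((185,105),.024),((341,107),.024)):
    X=ray("w",q,z,c); d=X[:2]-[x,y]; print(np.round([d[0]*np.cos(w)+d[1]*np.sin(w),-d[0]*np.sin(w)+d[1]*np.cos(w)],4)*1000)
```

```text
[-48.4  59. ]
[52.8 59. ]
[ 54.3 -68.1]
[-52.  -65.5]
[-84.1 147.2]
[ 85.1 145.2]
[-92.  -95.2]
[ 81.4 -96.3]
[-85.2  92.6]
[84.6 90.5]
```

Run:
```python
from h import *
print(manip.sign_off())
```

```text
the job is handed in; nothing more can be done
None
```

I turned both red buttons aside, lifted the panel out by its grip, and lowered it into the tray's large compartment. I let go after it touched the floor, then handed in at about 26 s of the 72 s allowed.

- **Buttons:** I felt for the far button's direction first. It blocked one way at about 12 N, so I turned it the other way at 3–5 N. The near one turned at about 3 N. The pictures put the far one at about 1.34 rad and the near one at about 1.38 rad (roughly judged), against the 1.1 rad needed. Pivot twist can't be read directly; from the 12 N push I estimate about 0.03 rad, against the 0.1 rad limit.
- **Panel:** It was still held when it touched the floor, with the grip centre about 26 mm above the tray floor (limit 34 mm). After release it looks flat with the grip up, and its centre is about 3 mm from the compartment's centre.
- **Bystanders:** All the listed things in view look unmoved in the last scene and side pictures. I compared them only by eye.
- **Disagreement:** The side camera read about 2–3 pixels off vertically from the other two. I allowed for that when locating the tray, and the wrist views then confirmed the position to within about 2–4 mm.

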